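Pull out the drying drawer and hook it open

ROBOT

A 7-joint arm with a two-finger parallel gripper is mounted at the origin on the work surface. World frame = base frame: x ahead of the robot, y to its left, z up, the work surface at z = 0. Lengths are in m, angles in rad, forces in N, time in s.
With the tool pointing down it reaches from about 0.425 to 0.95 m from the base axis. Payload 4.7 kg.
Tool frame: the origin (TCP) lies on the centre line of the jaws, within the pads' length; the fingertips stand 22 mm ahead of it and the grasp point (between the pads) lies 3 mm ahead of it; z points along the fingers, y is the line along which they close (so a half turn about z gives the same grasp; the last joint's range is limited). The gripper opens to 85 mm and grips with 20 to 120 N. Pads are 22 mm wide; open, the fingers measure 114 mm over their backs; the gripper's body (76 mm by 85 mm) begins 54 mm behind the grasp point. The pads swing forward as they close: fully open they stand 13 mm farther back than shut.
Start: joints at [-1.311, 0.469, -0.049, 1.532, 0.024, 1.141, -0.082], TCP at [0.192, 0.647, 0.253] pointing down, gripper open.
Joint ranges: [-2.59, 2.59], [-0.33, 1.99], [-1.39, 1.29], [0.1, 2.45], [-1.04, 4.18], [0.21, 1.99], [-2.66, 2.66]. Speed limits (rad/s): [2.57, 2.57, 3.14, 3.14, 3.14, 3.14, 3.14].

INTERFACE

Orientations are given as a rotation vector (axis times angle).
In Python, from rig import status, grab_frame, job_done gives the robot as it stands.
- The arm moves only by the tool carry_out, never from a script. Its argument "moves" is a list of rows, each a list of 3 entries, a list of its own where there are three numbers: the closure, from -1 (fully open) to 1 (shut), then the shift along the tool's x, y, z in cm, then the turn about the tool's z in rad. In form: [[claw, [x, y, z], yaw], ...]. A call has 1 to 20 rows; each row shifts and turns the commanded pose from where the row before left it, along the tool's axes as they then stand; what a row does not reach is not made up. A row lasts 1/8 s, in which the tool goes at most 62.5 mm and 10.7 degrees, less where a joint would pass 70% of its speed; a pose out of reach is approached as far as the arm can. A call with a gripper value outside its range is refused whole. The fingers move at their own pace and stop on an object; the grip force is fixed at half the most. Time passes only in rows, so rows that do not move let the fingers close. It gives the time, the measured TCP pose, the force, the opening and the grip force at its end, in the units of the state.
- status.get_obs(): the state, without advancing time (a new reading comes with each control period).
- grab_frame(name): name is "scene" or "top" or "wrist"; returns a dict with "img" (420x560x3 uint8, blue, green, red), "fx", "fy", "cx", "cy" (pixels), "position" and "rotation" of the camera in the world. Camera axes: x right, y down, z forward; pixel columns grow to the right and rows downward; lengths in m; the calibration is good to about 2 mm. The wrist camera is an equidistant fisheye: a pixel r from the principal point sees the ray r / f radians off the axis. A picture is of the moment at which its call begins. There is no depth.
- job_done(): hands the job in; it is judged then, once.
The state is a dict: "clock": time; "joint_pos": joint angles; "qvel": joint speeds; "joint_efforts": joint torques, N m; "ee_pos": TCP position; "eef_rot": TCP orientation; "wrist_force": force on the tool from outside, world axes, zero at the start; "wrist_torque": the same for the moment, N m; "opening": opening from 0.0 (shut) to 1.0 (fully open); "gripper_force": force on a finger pad.
Only numpy, scipy, OpenCV 4.12 (cv2) and the standard library are available. Lean on these libraries where they do the work, as an engineer would, in place of code of your own. Each camera call takes 0.05 s, during which the arm holds its last target. There are 200 camera calls.

TASK

Pull the blue-fronted drawer of the drying cabinet gently all the way out to its stop, so that the jars in it stay standing. Then swing the red stay hook down until it rests fully in its catch over the brass pin, so that the drawer is held open. Leave the other things on the bench and on the cabinet where they are.

Things in the scene. Friction and masses are not known exactly. Their poses are not given: they have to be found in the camera images.
- cabinet: Cream steel benchtop drying cabinet, fixed to the bench: 300 wide, 240 deep, 115 high. Origin at bench level below the middle of its front face; x points from the front into the cabinet, y along the front, z up (turned by its yaw). It holds one wide drawer with a blue front.
- drawer (a joint): How far the drawer is pulled out of the cabinet, m: 0 shut, 0.140 at its stop. It slides out along the cabinet's -x, with 1.5 to 4 N of resistance, and stays where it is left.
- handle (a point): Middle of the drawer's steel bow handle, moves with the drawer. The bar is 12 mm thick and 120 mm long along the cabinet's y, 90 mm above the bench (25 mm below the cabinet's top); its centre line stands 48 mm in front of the blue front panel, so there is a clear gap of 42 mm behind the bar. Axes as the cabinet's. The panel is 15 mm thick and its top edge is 112 mm above the bench.
- catch_pin (a point): Centre of the catch: a brass pin 8 mm thick, lying along the cabinet's y between two brass cheeks (clear gap 24 mm) on top of the drawer's front panel, 129 mm above the bench; moves with the drawer. With the drawer at its stop it lies 157.5 mm in front of hook_hinge and 9 mm lower; only then does the hook's notch fit over it.
- hook (a joint): Angle of the red stay hook, rad: 0 when it lies level, pointing along the cabinet's -x out over the drawer, with its notch over the pin (resting in its catch); pi/2 upright; starts between 1.0 and 1.5. Its hinge is stiff: it stays at whatever angle it is left, and 0.3 to 2 N at the thumb pad swings it.
- hook_hinge (a point): Hinge of the hook on the top front edge of the cabinet, 138 mm above the bench, hinge line along the cabinet's y. Axes as the cabinet's. Two upright steel lugs beside it reach 149 mm above the bench.
- hook_pad (a point): Middle of the upper face (the back face when raised) of the hook's thumb pad, 34 mm long and 32 mm wide, 115 mm from the hinge along the arm and 7 mm above the arm's centre line. The arm is a red bar 12 mm wide, 8 mm thick, and ends 172 mm from the hinge. At joint angle a the arm points along -cos(a) in cabinet x and +sin(a) in z. The point's z axis is the pad's normal.
- hook_notch (a point): Middle of the hook's notch: a 17 mm gap between two prongs that reach 21 mm below the arm's centre line; coincides with catch_pin when the hook lies in its catch.
- jar0: Amber jar with a white cap, 40 mm across, 80 mm tall, about 100 g, standing loose on the drawer's floor (18 mm above the bench); hidden by the cabinet until the drawer is out. Origin at the centre of its underside, z up.
- jar1: Amber jar with a blue cap, 40 mm across, 80 mm tall, about 100 g, standing loose on the drawer's floor (18 mm above the bench); hidden by the cabinet until the drawer is out. Origin at the centre of its underside, z up.
- jar2: Amber jar with a white cap, 40 mm across, 80 mm tall, about 100 g, standing loose on the drawer's floor (18 mm above the bench); hidden by the cabinet until the drawer is out. Origin at the centre of its underside, z up.
- blue_cap_bottle: Clear bottle with a blue cap, 56 mm across, 110 mm tall, standing on the middle of the cabinet's top, on the side away from the hook. Bystander. Origin at its underside.
- beaker: Glass beaker, 72 mm across, 95 mm tall, standing beside the drawer's path. Bystander. Origin at its underside.
- cleaner_bottle: Yellow bottle, 64 mm across, 190 mm tall, standing beside the cabinet on the hook's side. Bystander. Origin at its underside.
- pink_bowl: Pink bowl, 150 mm across, 60 mm tall. Bystander. Origin at its underside.
- scoop: Metal spoon 190 mm long, lying on the bench. Bystander. Origin at its underside.

How it is judged:
By the outcome, as a careful person would: the job done as asked, in the order asked, and still so for the second after the job is handed in, with the robot touching nothing.
It also fails if it takes over 58 s, if anything falls off the work surface, if the arm or the gripper's body presses on something with over 40 N, if the wrist force passes 120 N, or if a joint passes its speed limit or range.

## Working session

There is one attempt and no reset: what is moved stays moved. The work goes in short steps, Python scripts to look and compute and a tool call to move; the robot and the scene stay as the last step left them, time stands still between calls to the robot, and variables do not carry over. Pictures are saved under pics/ and viewed, at most 10 in all, crops included, and the job is handed in when it is done.

Besides the shell and the picture viewer there is one more tool, called after ">>>" as name([rows], argument=value, ...), one row to a line, values as JSON. carry_out: Moves the arm, as the interface text tells. Its arguments: {"type":"object","properties":{"moves":{"type":"array"}},"required":["moves"]}

```bash
mkdir -p pics; ls; python3 - <<'E'
from rig import status, grab_frame
import cv2
o=status.get_obs();print(o)
for n in("scene","top"):
    f=grab_frame(n);cv2.imwrite(f"pics/{n}0.png",f["img"]);print(n,{k:v for k,v in f.items() if k!="img"})
E
```

```text
pics
{'clock': 0.0, 'joint_pos': array([-1.31090425,  0.46948686, -0.04858161,  1.53371986,  0.02411731,
        1.14099878, -0.08229652]), 'qvel': array([-1.01145190e-03, -4.90861860e-05, -9.30811261e-05, -1.71435841e-03,
        1.66727349e-03,  2.41676135e-04, -6.11636244e-04]), 'joint_efforts': array([ 6.73309878e-04, -5.10331607e+01, -4.68242099e-02, -2.37707716e+01,
        1.05863682e-02,  7.60427385e-03,  7.43721458e-07]), 'ee_pos': array([0.19207953, 0.64651667, 0.25221974]), 'eef_rot': array([-0.45198225, -3.10871023,  0.00316839]), 'wrist_force': array([ 0.4118856 , -0.18285882,  0.06312568]), 'wrist_torque': array([-0.03612118, -0.07629901, -0.00934726]), 'gripper_force': 0.0, 'opening': 1.0016918558052241}
scene {'fx': 489.72709567406264, 'fy': 489.72709567406264, 'cx': 274.33625180645697, 'cy': 205.2123648669595, 'position': array([1.27961532, 0.57257247, 0.98774244]), 'rotation': array([-1.16651126, -2.34444091,  1.00888869])}
top {'fx': 546.1287507429628, 'fy': 546.1287507429628, 'cx': 287.9267050296706, 'cy': 211.55320529981958, 'position': array([ 3.03134647e-01, -2.86718469e-05,  1.58350860e+00]), 'rotation': array([-2.14854525,  2.11720401, -0.2011653 ])}
```

View pics/scene0.png

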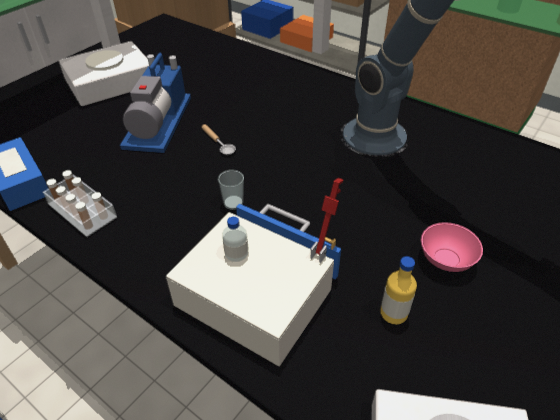

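View pics/top0.png

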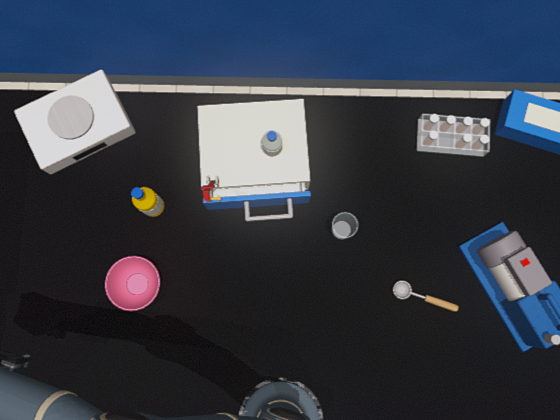

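The cabinet is in front of the robot and the handle faces it. In top view the handle bar spans about (248,219)–(292,216) and the hook is at about (210,188). I'll zoom in for pixels.

```bash
python3 - <<'E'
import cv2
a=cv2.imread("pics/top0.png")[90:230,190:320];b=cv2.imread("pics/scene0.png")[170:350,165:350]
cv2.imwrite("pics/c.png",cv2.hconcat([cv2.resize(a,(390,420),interpolation=cv2.INTER_CUBIC),cv2.resize(b,(410,420),interpolation=cv2.INTER_CUBIC)]))
E
```

```text
(no output)
```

View pics/c.png

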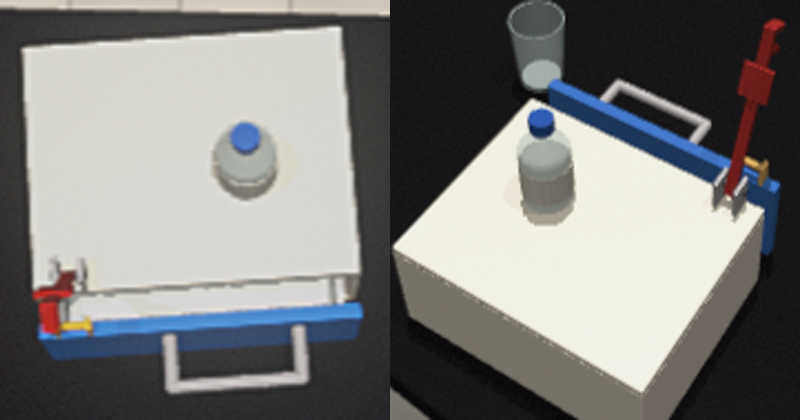

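```bash
cat > h.py <<'E'
import numpy as np, cv2
from scipy.spatial.transform import Rotation as R
from scipy.optimize import least_squares
CAL={"scene":(489.727,274.336,205.212,[1.27961532,0.57257247,0.98774244],[-1.16651126,-2.34444091,1.00888869]),
"top":(546.129,287.927,211.553,[3.03134647e-01,-2.86718469e-05,1.58350860],[-2.14854525,2.11720401,-0.2011653])}
def proj(n,p):
    f,cx,cy,t,r=CAL[n]; q=R.from_rotvec(r).inv().apply(np.atleast_2d(p)-t)
    return np.c_[cx+f*q[:,0]/q[:,2],cy+f*q[:,1]/q[:,2]]
def ray(n,u,z):
    f,cx,cy,t,r=CAL[n]; d=R.from_rotvec(r).apply([(u[0]-cx)/f,(u[1]-cy)/f,1]); t=np.array(t)
    return t+d*(z-t[2])/d[2]
def cab(p,P):  # p=x,y,yaw ; P in cabinet frame
    return R.from_euler('z',p[2]).apply(np.atleast_2d(P))+[p[0],p[1],0]
E
python3 - <<'E'
from h import *
T=lambda u,v:(190+u/3,90+v/3); S=lambda u,v:(165+(u-390)/2.216,170+v/2.333)
def model(p):
    hy,d,a=p[3:6]
    top=[[.24,.15,.115],[.24,-.15,.115],[0,-.15,.115],[0,.15,.115]]
    hd=-d-.048-p[6]
    tip=[p[7]-.172*np.cos(a),hy,.138+.172*np.sin(a)]
    pad=[p[7]-.115*np.cos(a)+.007*np.sin(a),hy,.138+.115*np.sin(a)+.007*np.cos(a)]
    return top,[hd,.06,.09],[hd,-.06,.09],tip,pad
def res(p):
    t,h1,h2,tip,pad=model(p)
    r=proj("top",cab(p,t))-[T(23,47),T(340,28),T(358,275),T(35,297)]
    r2=proj("top",cab(p,[h1,h2]))-[T(168,388),T(305,380)]
    r3=proj("scene",cab(p,t))-[S(640,393),S(393,247),S(533,100),S(763,210)]
    r4=proj("scene",cab(p,[tip,pad]))-[S(772,22),S(756,85)]
    return np.r_[r.ravel(),r2.ravel(),r3.ravel(),r4.ravel(),(p[6]-.0)*1e4,(p[7]-.005)*1e3]
s=least_squares(res,[.65,.1,.05,.12,.02,1.2,0,.01],x_scale=.01,loss='soft_l1')
print(s.x.round(4));print(res(s.x).round(1))
p=s.x;print(cab(p,[[-p[4]-.048,0,.09],[p[7],p[3],.138]]))
for n,u,z in(("beaker",(344,226),.05),("bowl",(132,283),.06),("yel",(150,204),.1)):print(n,ray("top",u,z))
o=np.array([-0.45198225,-3.10871023,0.00316839]);print(R.from_rotvec(o).as_matrix().round(3))
E
```

```text
[0.641  0.0772 0.0881 0.1185 0.0412 1.2294 0.     0.005 ]
[ -0.7   0.1  -0.5  -0.6   0.3  -0.8  -0.7  -0.5  -9.7   0.3 -12.1  -0.1
   0.   -1.2  -1.4  -1.1  -1.4  -1.9  -0.1  -1.3  -0.    1.1   0.   -1.4
   0.    0. ]
[[0.55213073 0.0693976  0.09      ]
 [0.63559516 0.19573987 0.138     ]]
beaker [ 0.53975658 -0.17383854  0.05      ]
bowl [0.37003841 0.41389348 0.06      ]
yel [0.58516421 0.3673781  0.1       ]
[[-0.959  0.285 -0.   ]
 [ 0.285  0.959 -0.002]
 [-0.    -0.002 -1.   ]]
```

```bash
cat >> h.py <<'E'
C=[.641,.0772,.0881]
def tocab(w): return R.from_euler('z',-C[2]).apply(np.atleast_2d(w)-[C[0],C[1],0])
def state():
    from rig import status
    o=status.get_obs(); Rm=R.from_rotvec(o["eef_rot"]).as_matrix()
    print("t",round(o["clock"],2),"tcp cab mm",(tocab(o["ee_pos"])[0]*1e3).round(1),"world",o["ee_pos"].round(4),"F",o["wrist_force"].round(1),"open",round(o["opening"],3))
    print("tool x in cab",R.from_euler('z',-C[2]).apply(Rm[:,0]).round(3),"z",Rm[:,2].round(3));return o
E
python3 - <<'E'
from h import *
state()
T=lambda u,v:(190+u/3,90+v/3)
for z,u in((.09,(168,388)),(.09,(305,380)),(.112,(43,337)),(.112,(361,314)),(.115,(35,297)),(.115,(358,275)),(.112,(38,327)),(.112,(361,305))): print(z,u,(tocab(ray("top",T(*u),z))*1e3).round(1))
print(tocab([.45,.05,0]))
E
```

```text
t 0.1 tcp cab mm [-397.1  606.7  252.4] world [0.1921 0.6466 0.2524] F [ 0.7 -0.7  0.2] open 0.994
tool x in cab [-0.93   0.368 -0.   ] z [-0.    -0.002 -1.   ]
0.09 (168, 388) [[-90.4  33.2  90. ]]
0.09 (305, 380) [[-92.1 -93.5  90. ]]
0.112 (43, 337) [[-38.7 142.9 112. ]]
0.112 (361, 314) [[ -38.2 -148.8  112. ]]
0.115 (35, 297) [[ -1.5 148.1 115. ]]
0.115 (358, 275) [[  -2.1 -148.8  115. ]]
0.112 (38, 327) [[-29.  147.1 112. ]]
0.112 (361, 305) [[ -29.8 -149.5  112. ]]
[[-0.19265247 -0.01028917  0.        ]]
```

>>> carry_out([
  [1,[0,0,0],-0.126],
  [1,[0,0,0],-0.126],
  [1,[0,0,0],-0.125],
  [1,[-1.36,-4.1,0],0],
  [1,[-1.36,-4.1,0],0],
  [1,[-1.36,-4.1,0],0],
  [1,[-1.36,-4.1,0],0],
  [1,[-1.36,-4.1,0],0],
  [1,[-1.36,-4.1,0],0],
  [1,[-1.36,-4.1,0],0],
  [1,[-1.36,-4.1,0],0],
  [1,[-1.36,-4.1,0],0],
  [1,[-1.36,-4.1,0],0],
  [1,[-1.36,-4.1,0],0],
  [1,[-1.36,-4.1,0],0],
  [1,[-1.36,-4.1,0],0],
  [1,[-1.36,-4.1,0],0],
  [1,[-1.36,-4.1,0],0],
  [1,[0,0,0],0],
])

```text
clock: 2.48
ee_pos: [0.4502, 0.0492, 0.2532]
eef_rot: [0.128, -3.139, 0.001]
wrist_force: [-0.6, 0.4, 0.1]
opening: -0.0
gripper_force: 0.0
```

```bash
python3 -c "
from h import *
state()"
```

```text
t 2.48 tcp cab mm [-192.5  -11.1  253.2] world [0.4502 0.0492 0.2532] F [-0.6  0.4  0.1] open -0.0
tool x in cab [-1.     0.007  0.   ] z [-0.    -0.001 -1.   ]
```

>>> carry_out([
  [1,[-3.2,-0.5,0],0],
  [1,[-3.2,-0.5,0],0],
  [1,[-3.2,-0.5,0],0],
  [1,[-3.3,-0.4,0],0],
  [1,[0,0,3.5],0],
  [1,[0,0,3.5],0],
  [1,[0,0,0],0],
])

```text
clock: 3.35
ee_pos: [0.5774, 0.046, 0.1805]
eef_rot: [0.14, -3.131, 0.0]
wrist_force: [-0.2, 0.3, 0.4]
opening: 0.004
gripper_force: 0.0
```

```bash
python3 - <<'E'
from h import *
from rig import grab_frame
state()
w=grab_frame("wrist");s=grab_frame("scene");print({k:v for k,v in w.items() if k!="img"})
cv2.imwrite("pics/w1.png",w["img"])
E
```

```text
t 3.35 tcp cab mm [-66.1 -25.5 180.5] world [0.5774 0.046  0.1805] F [-0.2  0.3  0.4] open 0.004
tool x in cab [-1.    -0.002  0.007] z [-0.007 -0.001 -1.   ]
{'fx': 325.19226210127806, 'fy': 325.19226210127806, 'cx': 279.434939066104, 'cy': 211.81972332184807, 'position': array([0.50198852, 0.03847945, 0.30179255]), 'rotation': array([1.97251989, 2.15957051, 0.32194711])}
```

View pics/w1.png

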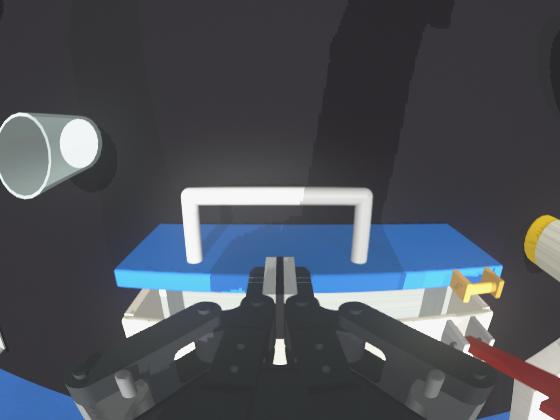

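The wrist view shows the bar at row 196, columns 183–372, with the closed fingers at column 280 between its posts. The panel's top front edge is at about row 270 and the catch is at (477,286). I'll unproject these.

```bash
cat >> h.py <<'E'
def wray(cam,u,z):
    d=np.array([(u[0]-cam["cx"])/cam["fx"],(u[1]-cam["cy"])/cam["fy"]]); th=np.hypot(*d)
    v=R.from_rotvec(cam["rotation"]).apply(np.r_[d/th*np.sin(th),np.cos(th)]); t=np.array(cam["position"])
    return t+v*(z-t[2])/v[2]
E
python3 - <<'E'
from h import *
cam=dict(fx=325.19,cx=279.435,fy=325.19,cy=211.82,position=[0.50198852,0.03847945,0.30179255],rotation=[1.97251989,2.15957051,0.32194711])
for u,z in(((277,196),.09),((190,196),.09),((366,196),.09),((280,273),.112),((130,273),.112),((485,271),.112),((477,288),.129),((460,285),.129),((492,285),.129)):
    print(u,(tocab(wray(cam,u,z))*1e3).round(1))
E
```

```text
(277, 196) [[-88.4 -27.8  90. ]]
(190, 196) [[-88.6 -87.8  90. ]]
(366, 196) [[-88.8  33.3  90. ]]
(280, 273) [[-42.1 -25.7 112. ]]
(130, 273) [[ -38.3 -132.2  112. ]]
(485, 271) [[-37.  131.5 112. ]]
(477, 288) [[-33.  114.1 129. ]]
(460, 285) [[-36.9  98.  129. ]]
(492, 285) [[-34.1 127.9 129. ]]
```

>>> carry_out([
  [1,[-0.2,-0.2,2],0],
  [1,[0,0,2.5],0],
  [1,[0,0,2.5],0],
  [1,[0,0,1.8],0],
  [1,[0,0,0],0],
  [1,[0,0,0],0],
])

```text
clock: 4.2
ee_pos: [0.5829, 0.0432, 0.0965]
eef_rot: [-0.138, 3.136, 0.001]
wrist_force: [-1.3, 0.4, 0.0]
opening: -0.001
gripper_force: 0.0
```

```bash
python3 -c "
from h import *
state()"
```

```text
t 4.2 tcp cab mm [-60.9 -28.8  96.5] world [0.5829 0.0432 0.0965] F [-1.3  0.4  0. ] open -0.001
tool x in cab [-1.    -0.    -0.002] z [ 0.002  0.    -1.   ]
```

>>> carry_out([
  [1,[0.3,0,0.3],0],
  [1,[0.3,0,0],0],
  [1,[0.2,0,0],0],
  [1,[0.1,0,0],0],
  [1,[0.1,0,0],0],
  [1,[0.1,0,0],0],
  [1,[0.1,0,0],0],
  [1,[0.15,0,0],0],
  [1,[0.2,0,0],0],
  [1,[0.2,0,0],0],
  [1,[0.25,0,0],0],
  [1,[0.25,0,0],0],
  [1,[0.25,0,0],0],
  [1,[0.25,0,0],0],
  [1,[0.25,0,0],0],
  [1,[0.25,0,0],0],
  [1,[0.25,0,0],0],
  [1,[0.25,0,0],0],
  [1,[0.25,0,0],0],
  [1,[0.25,0,0],0],
])

```text
clock: 6.7
ee_pos: [0.5395, 0.0393, 0.0923]
eef_rot: [-0.139, 3.138, 0.0]
wrist_force: [2.3, -0.4, -0.1]
opening: 0.001
gripper_force: 1.1
```

```bash
python3 -c "
from h import *
state()"
```

```text
t 6.7 tcp cab mm [-104.5  -28.8   92.3] world [0.5395 0.0393 0.0923] F [ 2.3 -0.4 -0.1] open 0.001
tool x in cab [-1. -0. -0.] z [ 0.  0. -1.]
```

>>> carry_out([
  [1,[0.3,0,0],0],
  [1,[0.35,0,0],0],
  [1,[0.35,0,0],0],
  [1,[0.35,0,0],0],
  [1,[0.35,0,0],0],
  [1,[0.35,0,0],0],
  [1,[0.35,0,0],0],
  [1,[0.35,0,0],0],
  [1,[0.35,0,0],0],
  [1,[0.35,0,0],0],
  [1,[0.35,0,0],0],
  [1,[0.35,0,0],0],
  [1,[0.35,0,0],0],
  [1,[0.35,0,0],0],
  [1,[0.35,0,0],0],
  [1,[0.35,0,0],0],
  [1,[0.35,0,0],0],
  [1,[0.3,0,0],0],
  [1,[0.25,0,0],0],
  [1,[0.2,0,0],0],
])

```text
clock: 9.2
ee_pos: [0.4732, 0.0335, 0.0923]
eef_rot: [0.139, -3.138, -0.0]
wrist_force: [1.7, 0.8, 0.1]
opening: 0.001
gripper_force: 1.1
```

>>> carry_out([
  [1,[0.15,0,0],0],
  [1,[0.15,0,0],0],
  [1,[0.15,0,0],0],
  [1,[0.1,0,0],0],
  [1,[0.1,0,0],0],
  [1,[0.1,0,0],0],
])

```text
clock: 9.95
ee_pos: [0.4658, 0.0328, 0.0923]
eef_rot: [0.139, -3.139, -0.0]
wrist_force: [2.4, 0.2, 1.0]
opening: -0.002
gripper_force: 1.0
```

```bash
python3 -c "
from h import *
state()"
```

```text
t 9.95 tcp cab mm [-178.4  -28.8   92.3] world [0.4658 0.0328 0.0923] F [2.4 0.2 1. ] open -0.002
tool x in cab [-1. -0.  0.] z [-0.  0. -1.]
```

Creep to the stop, watching the force.

>>> carry_out([
  [1,[0.1,0,0],0],
  [1,[0.1,0,0],0],
  [1,[0.1,0,0],0],
  [1,[0.1,0,0],0],
  [1,[0.1,0,0],0],
  [1,[0.1,0,0],0],
])

```text
clock: 10.7
ee_pos: [0.4598, 0.0323, 0.0923]
eef_rot: [0.138, -3.138, -0.0]
wrist_force: [2.1, 0.0, 0.2]
opening: -0.001
gripper_force: 1.0
```

>>> carry_out([
  [1,[0.1,0,0],0],
  [1,[0.1,0,0],0],
])

```text
clock: 10.95
ee_pos: [0.4591, 0.0322, 0.0925]
eef_rot: [-0.138, 3.136, 0.0]
wrist_force: [6.2, 1.0, -3.5]
opening: -0.002
gripper_force: 3.2
```

>>> carry_out([
  [1,[0.1,0,0],0],
  [1,[0.1,0,0],0],
])

```text
clock: 11.2
ee_pos: [0.459, 0.0322, 0.0926]
eef_rot: [-0.138, 3.131, -0.0]
wrist_force: [10.2, 1.5, -6.9]
opening: -0.001
gripper_force: 5.0
```

>>> carry_out([
  [1,[-0.6,0,0],0],
  [1,[-0.6,0,0],0],
  [1,[0,0,0],0],
  [1,[0,0,-2],0],
  [1,[0,0,-4],0],
  [1,[0,0,-5],0],
  [1,[0,0,-5],0],
  [1,[0,0,-5],0],
  [1,[0,0,-5.8],0],
  [1,[0,0,0],0],
  [1,[0,0,0],0],
])

```text
clock: 12.58
ee_pos: [0.467, 0.0328, 0.3594]
eef_rot: [0.138, -3.137, -0.0]
wrist_force: [0.5, -0.1, -0.8]
opening: 0.004
gripper_force: 0.0
```

```bash
python3 - <<'E'
from h import *
from rig import grab_frame
state()
a=grab_frame("top")["img"][90:270,190:320];b=grab_frame("scene")["img"][150:330,170:350]
cv2.imwrite("pics/c2.png",cv2.hconcat([cv2.resize(a,(390,540),interpolation=cv2.INTER_CUBIC),cv2.resize(b,(400,540),interpolation=cv2.INTER_CUBIC)]))
E
```

```text
t 12.57 tcp cab mm [-177.3  -28.9  359.4] world [0.467  0.0328 0.3594] F [ 0.5 -0.1 -0.8] open 0.004
tool x in cab [-1.    -0.     0.002] z [-0.002 -0.    -1.   ]
```

View pics/c2.png

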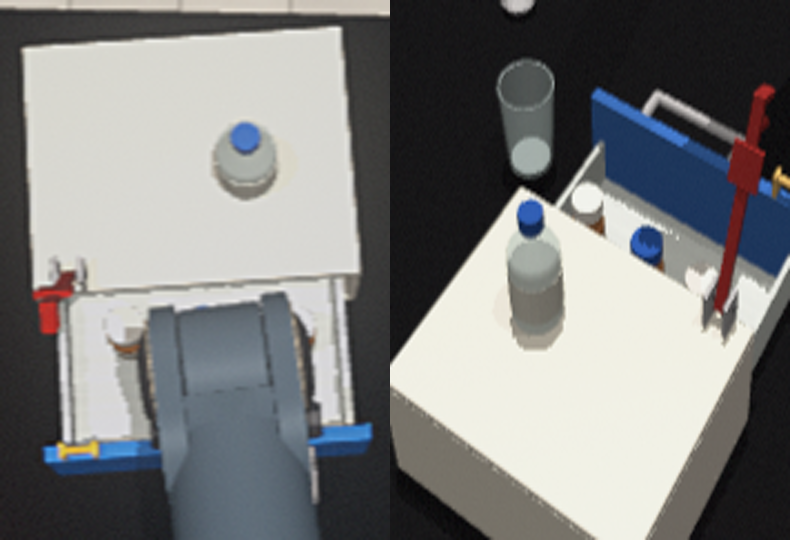

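The drawer is fully out with the jars upright. The catch is at top-crop (78,450). In the scene crop the pad is at (747,165) and the hook tip at (764,88).

```bash
python3 - <<'E'
from h import *
print("pin",tocab(ray("top",(190+78/3,90+450/3),.129))*1e3)
def f(q):
    y,a=q
    P=lambda l,n:[.010-l*np.cos(a)+n*np.sin(a),y,.138+l*np.sin(a)+n*np.cos(a)]
    return (proj("scene",cab(C,[P(.115,.007),P(.172,.0),P(0,0)]))-[(330.7,205),(338.3,179.3),(170+(720-390)/2.222,150+305/3)]).ravel()
s=least_squares(f,[.115,1.2],x_scale=.01,loss='soft_l1');print(s.x,s.fun.round(1), f(s.x).round(1))
E
```

```text
pin [[-147.12347913  114.52040787  129.        ]]
[0.11689174 1.1388854 ] [-0.2 -0.5  0.2  0.6  0.4 -2.4] [-0.2 -0.5  0.2  0.6  0.4 -2.4]
```

>>> carry_out([
  [1,[-2.5,1.8,0],0],
  [1,[-2.5,1.8,0],0],
  [1,[-2.5,1.8,0],0],
  [1,[-2.5,1.8,0],0],
  [1,[-2.5,1.8,0],0],
  [1,[-2.5,1.8,0],0],
  [1,[-2.6,1.8,0],0],
  [1,[-2.6,1.8,0],0],
  [1,[0,0,0],0],
  [1,[0,0,3],0],
  [1,[0,0,3],0],
  [1,[0,0,3.2],0],
  [1,[0,0,0],0],
  [1,[0,0,0],0],
])

```text
clock: 14.42
ee_pos: [0.6567, 0.1938, 0.2692]
eef_rot: [-0.138, 3.138, 0.0]
wrist_force: [-0.3, 0.1, -0.4]
opening: 0.001
gripper_force: 0.0
```

```bash
python3 - <<'E'
from h import *
from rig import grab_frame
state()
w=grab_frame("wrist")["img"];b=grab_frame("scene")["img"][60:330,220:430]
cv2.imwrite("pics/c3.png",cv2.hconcat([cv2.resize(w,(400,300)),cv2.resize(b[:158],(400,300),interpolation=cv2.INTER_CUBIC)]) if 0 else cv2.resize(b,(420,540),interpolation=cv2.INTER_CUBIC))
E
```

```text
t 14.43 tcp cab mm [ 25.9 114.8 269.2] world [0.6567 0.1938 0.2692] F [-0.3  0.1 -0.4] open 0.001
tool x in cab [-1.     0.    -0.001] z [ 0.001  0.    -1.   ]
```

View pics/c3.png

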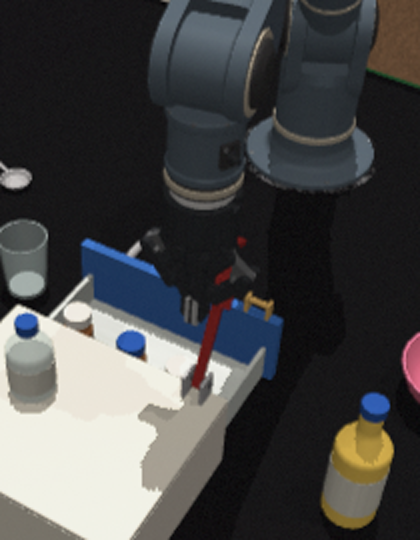

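```bash
python3 - <<'E'
import numpy as np
a=np.r_[1.14,np.arange(1.08,0.11,-.06),.08,.05,.02]
x=21-115*np.cos(a)+7*np.sin(a);z=160+115*np.sin(a)+7*np.cos(a)
X=np.c_[-np.diff(x),-np.diff(z)]/10
print(len(X));print([[1,[float(round(p,2)),0,float(round(q,2))],0] for p,q in X]);print(x[-1],z[-1])
E
```

```text
20
[[1, [0.64, 0, 0.27], 0], [1, [0.62, 0, 0.31], 0], [1, [0.6, 0, 0.34], 0], [1, [0.58, 0, 0.38], 0], [1, [0.55, 0, 0.41], 0], [1, [0.53, 0, 0.45], 0], [1, [0.5, 0, 0.48], 0], [1, [0.47, 0, 0.51], 0], [1, [0.44, 0, 0.53], 0], [1, [0.41, 0, 0.56], 0], [1, [0.37, 0, 0.58], 0], [1, [0.34, 0, 0.6], 0], [1, [0.3, 0, 0.62], 0], [1, [0.26, 0, 0.64], 0], [1, [0.22, 0, 0.65], 0], [1, [0.18, 0, 0.67], 0], [1, [0.14, 0, 0.68], 0], [1, [0.07, 0, 0.45], 0], [1, [0.04, 0, 0.34], 0], [1, [0.03, 0, 0.34], 0]]
-93.83701009980311 169.29844671639935
```

Approach first to the contact point, then begin the arc.

>>> carry_out([
  [1,[1,0,0],0],
  [1,[1,0,0],0],
  [1,[1,0,0],0],
  [1,[1,0,0],0],
  [1,[0.65,0,0.1],0],
  [1,[0,0,0],0],
  [1,[0.64,0,0.27],0],
  [1,[0.62,0,0.31],0],
  [1,[0.6,0,0.34],0],
  [1,[0,0,0],0],
])

```text
clock: 15.78
ee_pos: [0.5907, 0.1884, 0.2576]
eef_rot: [0.139, -3.137, 0.0]
wrist_force: [0.3, -0.3, -0.7]
opening: -0.002
gripper_force: 0.0
```

```bash
python3 - <<'E'
from h import *
from rig import grab_frame
state()
b=grab_frame("scene")["img"][100:300,250:430]
cv2.imwrite("pics/c4.png",cv2.resize(b,(540,600),interpolation=cv2.INTER_CUBIC))
E
```

```text
t 15.78 tcp cab mm [-40.3 115.2 257.6] world [0.5907 0.1884 0.2576] F [ 0.3 -0.3 -0.7] open -0.002
tool x in cab [-1.    -0.     0.001] z [-0.001 -0.    -1.   ]
```

View pics/c4.png

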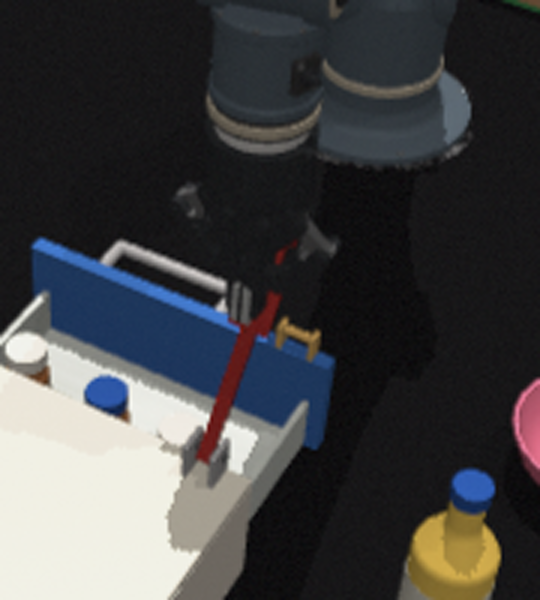

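```bash
python3 - <<'E'
from h import *
cr=lambda q:((q-[250,100])*3).round()
print("tip centre",cr(proj("scene",cab(C,[-.0403,.1152,.2356]))), "front corner",cr(proj("scene",cab(C,[-.0513,.1152,.2356]))))
for y in (.1155,):
  for a in(1.14,1.05,.96,.87):
    P=lambda l,n:[.010-l*np.cos(a)+n*np.sin(a),y,.138+l*np.sin(a)+n*np.cos(a)]
    print(y,a,cr(proj("scene",cab(C,[P(.115,.007),P(.132,.007),P(.098,.007),P(.172,0),P(0,0)]))).tolist())
E
```

```text
tip centre [[244. 316.]] front corner [[251. 307.]]
0.1155 1.14 [[240.0, 313.0], [246.0, 292.0], [234.0, 334.0], [264.0, 239.0], [205.0, 447.0]]
0.1155 1.05 [[245.0, 309.0], [252.0, 288.0], [239.0, 331.0], [272.0, 236.0], [205.0, 447.0]]
0.1155 0.96 [[251.0, 307.0], [258.0, 286.0], [243.0, 328.0], [279.0, 234.0], [205.0, 447.0]]
0.1155 0.87 [[255.0, 306.0], [263.0, 285.0], [247.0, 327.0], [285.0, 235.0], [205.0, 447.0]]
```

Measured and projected fingertips agree: the tip is at about (244,316) and the hook has followed to about 0.9 rad. Continuing the arc.

>>> carry_out([
  [1,[0.58,0,0.38],0],
  [1,[0.55,0,0.41],0],
  [1,[0.53,0,0.45],0],
  [1,[0.5,0,0.48],0],
  [1,[0.47,0,0.51],0],
  [1,[0.44,0,0.53],0],
  [1,[0.41,0,0.56],0],
  [1,[0.37,0,0.58],0],
  [1,[0.34,0,0.6],0],
  [1,[0.3,0,0.62],0],
  [1,[0.26,0,0.64],0],
  [1,[0.22,0,0.65],0],
  [1,[0.18,0,0.67],0],
  [1,[0,0,0],0],
])

```text
clock: 17.58
ee_pos: [0.5398, 0.1838, 0.1866]
eef_rot: [0.139, -3.137, 0.001]
wrist_force: [-0.2, 0.1, -0.3]
opening: -0.002
gripper_force: 0.0
```

>>> carry_out([
  [1,[0.14,0,0.5],0],
  [1,[0.07,0,0.4],0],
  [1,[0.04,0,0.3],0],
  [1,[0.03,0,0.3],0],
  [1,[0,0,0],0],
])

```text
clock: 18.2
ee_pos: [0.5373, 0.1836, 0.172]
eef_rot: [0.139, -3.138, 0.0]
wrist_force: [-0.3, -0.6, 0.4]
opening: 0.002
gripper_force: 0.0
```

```bash
python3 - <<'E'
from h import *
state()
E
```

```text
t 18.2 tcp cab mm [-93.9 115.2 172. ] world [0.5373 0.1836 0.172 ] F [-0.3 -0.6  0.4] open 0.002
tool x in cab [-1.    -0.     0.001] z [-0.001 -0.    -1.   ]
```

>>> carry_out([
  [1,[0,0,0.2],0],
  [1,[0,0,0.2],0],
  [1,[0,0,0.1],0],
  [1,[0,0,0],0],
])

```text
clock: 18.7
ee_pos: [0.5375, 0.1837, 0.1672]
eef_rot: [-0.138, 3.139, 0.0]
wrist_force: [0.1, -0.3, 0.4]
opening: 0.001
gripper_force: 0.0
```

>>> carry_out([
  [1,[0,0,0.1],0],
  [1,[0,0,0.1],0],
  [1,[0,0,0],0],
])

```text
clock: 19.08
ee_pos: [0.5376, 0.1837, 0.1669]
eef_rot: [-0.138, 3.138, 0.001]
wrist_force: [-3.7, -1.5, 9.8]
opening: -0.002
gripper_force: 5.2
```

>>> carry_out([
  [1,[0,0,0.1],0],
  [1,[0,0,0.1],0],
  [1,[0,0,0],0],
])

```text
clock: 19.45
ee_pos: [0.5376, 0.1837, 0.1667]
eef_rot: [-0.138, 3.138, 0.002]
wrist_force: [-7.3, -2.4, 21.2]
opening: -0.001
gripper_force: 10.7
```

Firm contact at exactly the resting height. Lift away and look.

>>> carry_out([
  [1,[0,0,-0.6],0],
  [1,[0,0,-2],0],
  [1,[0,0,-4],0],
  [1,[0,0,-5],0],
  [1,[0,0,-5],0],
  [1,[2,-3,-2],0],
  [1,[2,-4,0],0],
  [1,[2,-4,0],0],
  [1,[2,-4,0],0],
  [1,[1,-4,0],0],
  [1,[0,-4,0],0],
  [1,[0,-4,0],0],
  [1,[0,0,0],0],
  [1,[0,0,0],0],
])

```text
clock: 21.2
ee_pos: [0.4716, -0.0926, 0.349]
eef_rot: [0.139, -3.138, -0.001]
wrist_force: [0.3, 0.3, 0.3]
opening: 0.002
gripper_force: 0.0
```

```bash
python3 - <<'E'
from h import *
from rig import grab_frame
state()
a=grab_frame("top")["img"][90:270,190:320];b=grab_frame("scene")["img"][150:330,200:380]
cv2.imwrite("pics/c5.png",cv2.hconcat([cv2.resize(a,(260,360),interpolation=cv2.INTER_CUBIC),cv2.resize(b,(540,540),interpolation=cv2.INTER_CUBIC)[:360]]))
print(((proj("scene",cab(C,[[.010-.172,.1155,.138],[-.105,.1155,.145],[-.1475,.1155,.129]]))-[200,150])*3+[260,0]).round())
E
```

```text
t 21.2 tcp cab mm [-183.7 -154.2  349. ] world [ 0.4716 -0.0926  0.349 ] F [0.3 0.3 0.3] open 0.002
tool x in cab [-1.    -0.001  0.   ] z [-0.  0. -1.]
[[715. 164.]
 [684. 199.]
 [706. 182.]]
```

View pics/c5.png

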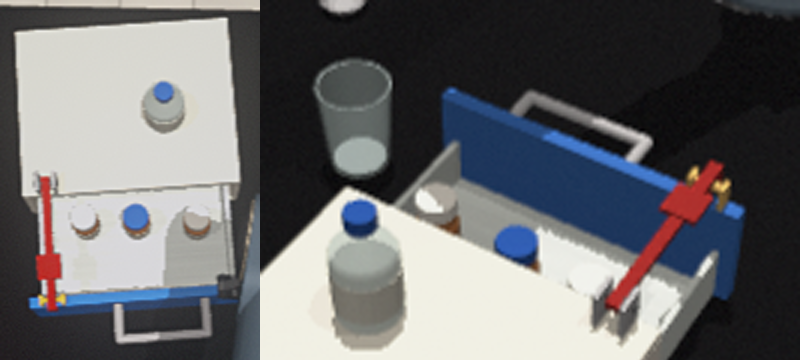

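The hook lies level between the cheeks. Its tip is at (717,165) against a prediction of (715,164), and its pad is at (687,202) against (684,199). All three jars are standing and the bystanders haven't moved.

```bash
python3 -c "
from rig import job_done
print(job_done())"
```

```text
the job is handed in; nothing more can be done
None
```

I pulled the drawer out to its stop and swung the red hook down level over the brass pin. The last pictures show all three jars standing and nothing else disturbed, and I handed the job in at about 21 s.

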